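# Divert the grinding balls to the empty tray

## Task

The left tray of the ball sorter (left as seen from the robot) is full. With a fingertip, rock the seesaw gate over its pivot so that it tips down to the right, then push the two steel balls waiting on the feed lane onto it, so that both run down the right chute into the empty tray. Do not lift the balls, let none go to the left, and leave the other things on the bench where they stand.

Things in the scene. Friction and masses are not known exactly. Their poses are not given: they have to be found in the camera images.
- sorter: Ivory ball sorter fixed to the bench, base 420 mm wide (y), 115 mm deep (x), with a feed lane on a pillar on the robot's side (foot to x = -165 mm). Origin on the bench under the gate's pivot; x points away from the robot along the lane, y left to the full tray, z up. From |y| = 88 to 132 mm, chutes lead down into the trays; tray and chute walls are 78 mm high.
- gate (a joint): Seesaw gate: aluminium trough 170 mm long (y), 55 wide, hinged 85 mm above the bench on an axis along the sorter's x. 0 = level, -0.22 rad = left end down on its stop (starts within 0.02 of it), +0.22 = right end down. A top weight on an arm (sorter x 22 to 38 mm, 85 mm above the pivot) makes it fall and stay to the side it is past level. Pressing a raised tab takes about 1 N.
- tab_left (a point): Centre of the upper face of the gate's left press tab, a flat plate 36 mm (x) by 35 mm (y), 4 mm thick, on the robot's side of the trough, 46 mm before the pivot axis point and 67 mm to the left. It moves with the gate; it starts low and rises about 29 mm as the gate rocks over.
- tab_right (a point): Centre of the upper face of the right press tab, the mirror image of the left one. It starts high, about 115 mm above the bench, and goes down 29 mm, nearly vertically, as the gate rocks fully over.
- lane_exit (a point): Crest of the feed lane, on its floor's centre line, 94 mm above the bench, 62 mm before the pivot. The lane (y = 0, from x = -152 mm in the sorter's frame) rises to it at 0.08 rad, so its near end is 7 mm lower; side walls 6 mm high over the floor, 33 mm apart inside, 3 mm thick. A ball pushed past the crest runs by itself down a ramp to x = -32 mm onto the middle of the gate.
- ball_front_center (a point): Steel grinding ball, 30 mm diameter, 90 to 130 g; this point is its centre. It starts on the feed lane, 27 mm before the crest, leaning back on the rear ball. A light push (a few N) along the lane rolls it over the crest.
- ball_rear_center (a point): Steel grinding ball, 30 mm diameter, 90 to 130 g; this point is its centre. It starts on the feed lane, 30 mm behind the front ball (nearer the robot), touching it, and leaning back on a cross rib 4 mm high and 4 mm thick at x = -130 mm. A fingertip kept 7 mm or more over the lane floor passes over rib and side walls and can push both balls from behind; they roll back if let go before the crest.
- ball_front: The front ball itself (the body's frame turns as it rolls; use the centre point for its place).
- ball_rear: The rear ball itself (the body's frame turns as it rolls; use the centre point for its place).
- tray_left (a point): Centre of the floor of the left tray, full with four more such balls. Inside 64 by 64 mm, floor 20 mm and rim 78 mm above the bench.
- tray_right (a point): Centre of the floor of the right tray, empty, the same size.
- reagent: Bystander: small capped reagent bottle, 40 mm across, 75 mm tall, to the left of the feed lane. Origin under its middle.
- jar: Bystander: amber jar with black cap, 48 mm across, 55 mm tall, to the right of the feed lane. Origin under its middle.
- beaker: Bystander: glass beaker, 68 mm across, 85 mm tall, on the right of the bench. Origin under its middle.
- pipette: Bystander: pipette lying on the left of the bench, 222 mm long along its x, 26 mm thick. Origin under its middle.
- tipbox: Bystander: box of pipette tips, 122 by 87 mm, 67 mm tall, on the right of the bench. Origin under its middle.

How it is judged:
On the way, in this order (a step that is already met when the one before it is completed fails the run):
1. the gate is rocked over to the right while both balls still wait on the feed lane (value of joint gate above 0.17 rad and z of each of ball_front_center, ball_rear_center in the frame of sorter above 0.1 m), for 0.2 s.
2. both balls have run down the right chute into the empty tray (y of ball_front_center in the frame of sorter between -0.198 and -0.13 m and x of ball_front_center in the frame of sorter between -0.034 and 0.034 m and z of each of ball_front_center, ball_rear_center in the frame of sorter below 0.07 m and y of ball_rear_center in the frame of sorter between -0.198 and -0.13 m and x of ball_rear_center in the frame of sorter between -0.034 and 0.034 m), for 0.2 s.
At the end, for the whole second after the job is handed in: The gate is tipped to the right (joint above 0.17 rad), and both balls lie at rest (under 0.05 m/s) inside the right tray, their centres within its walls and below its rim (all of step 2 and value of joint gate above 0.17 rad and linear speed of each of ball_front, ball_rear below 0.05 m/s); the robot touches nothing.
It fails at once if a ball went towards the left chute (y of any of ball_front_center, ball_rear_center in the frame of sorter above 0.06 m).
It fails at once if a ball was lifted more than 20 mm off the feed lane (z of any of ball_front_center, ball_rear_center in the frame of sorter above 0.13 m).
It fails at once if a bystander was moved more than 20 mm (distance of any of reagent, jar, beaker, pipette, tipbox from where it was at the start of the episode above 0.02 m).
It also fails if it takes over 48 s, if anything falls off the work surface, if the arm or the gripper's body presses on something with over 40 N, if the wrist force passes 120 N, or if a joint passes its speed limit or range.

## Robot

A 6-joint arm with a two-finger parallel gripper is mounted at the origin on the work surface. World frame = base frame: x ahead of the robot, y to its left, z up, the work surface at z = 0. Lengths are in m, angles in rad, forces in N, time in s.
With the tool pointing down it reaches from about 0.35 to 0.975 m from the base axis. Payload 17.4 kg.
Tool frame: the origin (TCP) lies at the centre of the arm's flange, where the gripper is bolted on; the fingertips stand 173 mm ahead of it and the grasp point (between the pads) lies 155 mm ahead of it (ctrl.tcp_to_grasp is the distance from the TCP to the grasp point, in m); z points along the fingers, y is the line along which they close (so a half turn about z gives the same grasp; the last joint's range is limited). The gripper opens to 85 mm and grips with 20 to 120 N. Pads are 22 mm wide; open, the fingers measure 114 mm over their backs; the gripper's body (76 mm by 85 mm) begins 54 mm behind the grasp point. The pads swing forward as they close: fully open they stand 13 mm farther back than shut.
Start: joints at [-1.227, 0.116, 1.442, -0, 1.584, -0.038], TCP at [0.251, -0.626, 0.405] pointing down, gripper open.
Joint ranges: [-2.83, 2.83], [-0.83, 2.19], [0.07, 2.5], [-1.14, 4.28], [0.01, 3], [-2.97, 2.97]. Speed limits (rad/s): [1.89, 1.89, 2.22, 3.14, 3.14, 3.14].

## Interface

Orientations are given as a unit quaternion [x, y, z, w].
In Python, from workcell import ctrl gives the robot as it stands.
- The arm moves only by the tool servo_tool, never from a script. Its argument "rows" is a list of rows, each an object of numbers: "dx", "dy", "dz": the shift along the tool's x, y, z in units of 300 mm (1.0 is 300 mm); "rx", "ry", "rz": the turn, a rotation vector about the tool's x, y, z in units of 360 degrees (1.0 is 360 degrees). A call has 1 to 20 rows; each row is the pose to reach, as a shift and turn from the pose commanded when the call began, along the tool's axes at that moment, turning the shorter way round; what a row does not reach only later rows make up. A row lasts 1/8 s, in which the tool goes at most 62.5 mm and 10.7 degrees, less where a joint would pass 70% of its speed; a pose out of reach is approached as far as the arm can. A call with a number of a shift or a turn outside -1 to 1 is refused whole. A call with a gripper value outside its range is refused whole. "grip" is the opening, from 0 (shut) to 1 (fully open), set as the call begins (left out, the last holds). The fingers move at their own pace and stop on an object; the grip force is fixed at half the most. Time passes only in rows, so rows that repeat a pose let the fingers close. It gives the time, the measured TCP pose, the force, the opening and the grip force at its end, in the units of the state.
- ctrl.state(): the state, without advancing time (a new reading comes with each control period).
- ctrl.snapshot(name): name is "side" or "top"; returns the picture (384x512x3 uint8, red, green, blue); there is no depth.
- ctrl.camera_params(name): a dict with "fx", "fy", "cx", "cy" (pixels), "extrinsics" (4x4, takes a point from camera to world coordinates). Camera axes: x right, y down, z forward; pixel columns grow to the right and rows downward; lengths in m; the calibration is good to about 2 mm. A picture is of the moment at which its call begins. camera_params takes no time and is no camera call.
- ctrl.hand_in(): hands the job in; it is judged then, once.
The state is a dict: "clock": time; "joint_positions": joint angles; "dq": joint speeds; "tau": joint torques, N m; "tool_pos": TCP position; "orientation": TCP orientation; "force": force on the tool from outside, world axes, zero at the start; "torque": the same for the moment, N m; "finger_gap": opening from 0.0 (shut) to 1.0 (fully open); "grip_force": force on a finger pad.
Only numpy, scipy, OpenCV 4.12 (cv2) and the standard library are available. Lean on these libraries where they do the work, as an engineer would, in place of code of your own. Each camera call takes 0.05 s, during which the arm holds its last target. There are 200 camera calls.

## Working session

There is one attempt and no reset: what is moved stays moved. The work goes in short steps, Python scripts to look and compute and a tool call to move; the robot and the scene stay as the last step left them, time stands still between calls to the robot, and variables do not carry over. Pictures are saved under pics/ and viewed, at most 10 in all, crops included, and the job is handed in when it is done.

Besides the shell and the picture viewer there is one more tool, called after "Request:" in YAML: its name, and indented under it one key for each argument. servo_tool: Moves the arm, as the interface text tells. Its arguments: {"type":"object","properties":{"rows":{"type":"array","items":{"type":"object","properties":{"dx":{"type":"number","minimum":-1,"maximum":1},"dy":{"type":"number","minimum":-1,"maximum":1},"dz":{"type":"number","minimum":-1,"maximum":1},"rx":{"type":"number","minimum":-1,"maximum":1},"ry":{"type":"number","minimum":-1,"maximum":1},"rz":{"type":"number","minimum":-1,"maximum":1}}}},"grip":{"type":"number"}},"required":["rows"]}

```bash
mkdir -p pics; python3 - <<'E'
from workcell import ctrl
import cv2
for n in("top","side"):
    im=ctrl.snapshot(n); cv2.imwrite(f"pics/{n}0.png",im[:,:,::-1])
    p=ctrl.camera_params(n); print(n,p)
print(ctrl.state())
E
```

```text
top {'fx': 379.25981032708455, 'fy': 379.25981032708455, 'cx': 261.8944540763243, 'cy': 190.5572732788078, 'extrinsics': array([[ 8.06092036e-04, -9.71575309e-01,  2.36729316e-01,
         2.85310693e-01],
       [-9.99993372e-01,  5.73125739e-05,  3.64031878e-03,
         7.32616340e-03],
       [-3.55041141e-03, -2.36730681e-01, -9.71568824e-01,
         1.20634010e+00],
       [ 0.00000000e+00,  0.00000000e+00,  0.00000000e+00,
         1.00000000e+00]])}
side {'fx': 457.0476417113523, 'fy': 457.0476417113523, 'cx': 256.1414623685453, 'cy': 183.71183928375004, 'extrinsics': array([[-0.9845746 , -0.1298531 ,  0.11726475,  0.37980706],
       [-0.1749571 ,  0.73716353, -0.65267139,  0.93576053],
       [-0.00169189, -0.66311997, -0.74851122,  1.18795381],
       [ 0.        ,  0.        ,  0.        ,  1.        ]])}
{'clock': 0.1, 'joint_positions': array([-1.22680556e+00,  1.16440122e-01,  1.44220940e+00, -3.78553840e-05,
        1.58400828e+00, -3.77851809e-02]), 'dq': array([-0.00163076,  0.00039789, -0.00145582, -0.00048863,  0.00193362,
        0.00048116]), 'tau': array([ 2.67142976e-03, -7.33668280e+01, -6.33790970e+01,  9.84356916e-06,
        5.37270389e-03, -2.69892575e-05]), 'tool_pos': array([ 0.25148358, -0.62641121,  0.40402769]), 'orientation': array([ 9.81836052e-01,  1.89730554e-01, -9.99254435e-05, -5.23459688e-04]), 'force': array([ 0.02976276, -0.12769724, -0.58882398]), 'torque': array([-0.02015054, -0.03741575,  0.04321449]), 'grip_force': 0.0, 'finger_gap': 1.0018675107788269}
```

View pics/top0.png

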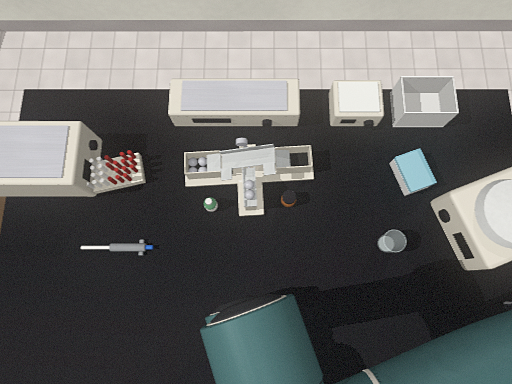

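View pics/side0.png

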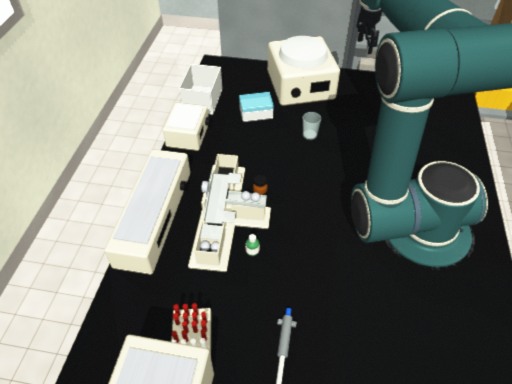

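The top view shows the sorter around (248,165), with the lane running down to (250,213) and the full tray at (198,162). The reagent bottle is at (210,204) and the jar at (289,199). I'll enlarge both views.

```bash
python3 - <<'E'
import cv2
a=cv2.imread("pics/top0.png")[130:220,175:325]; cv2.imwrite("pics/topc.png",cv2.resize(a,None,fx=5,fy=5,interpolation=cv2.INTER_CUBIC))
a=cv2.imread("pics/side0.png")[145:275,180:280]; cv2.imwrite("pics/sidec.png",cv2.resize(a,None,fx=4.5,fy=4.5,interpolation=cv2.INTER_CUBIC))
E
```

```text
(no output)
```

View pics/topc.png

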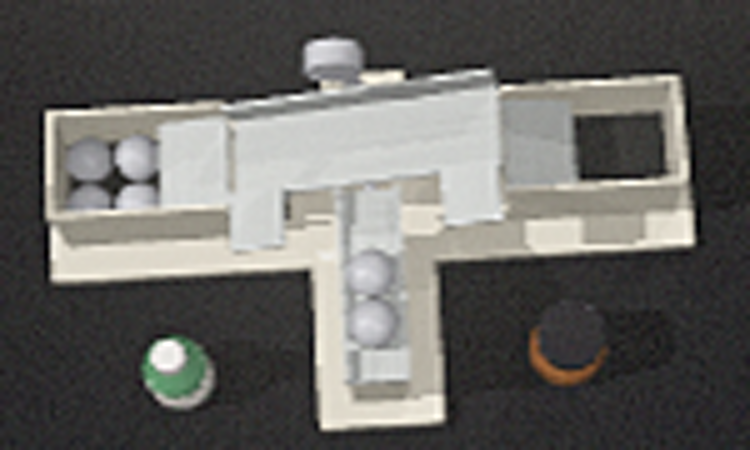

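View pics/sidec.png

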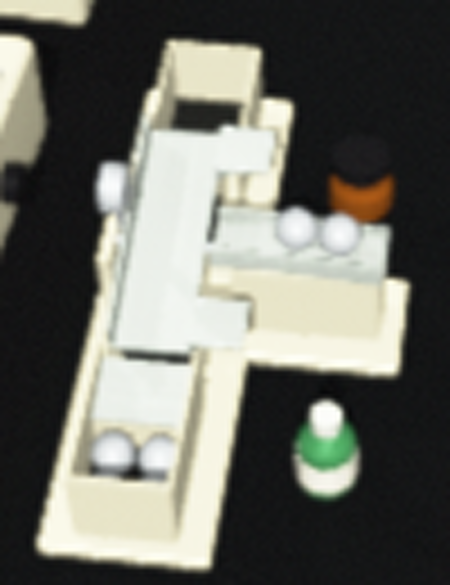

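The crops show these points:
- **Balls:** front at (371,270) top and (296,228) side, rear at (373,323) top and (340,235) side.
- **Tabs:** right at (471,196) top and (247,150) side, left at (258,219) top and (222,322) side.
- **Tray rims:** outer corners in the top view at (46,113), (48,215), (681,78) and (688,182).

I'll fit the sorter pose to these.

```bash
cat > h.py <<'E'
import numpy as np
from workcell import ctrl
from scipy.spatial.transform import Rotation as R
def proj(n,P):
    p=ctrl.camera_params(n); E=p["extrinsics"]; c=(np.atleast_2d(P)-E[:3,3])@E[:3,:3]
    return np.c_[p["fx"]*c[:,0]/c[:,2]+p["cx"],p["fy"]*c[:,1]/c[:,2]+p["cy"]]
def world(q,P):
    P=np.atleast_2d(P); c,s=np.cos(q[2]),np.sin(q[2])
    return np.c_[q[0]+c*P[:,0]-s*P[:,1],q[1]+s*P[:,0]+c*P[:,1],P[:,2]]
E
python3 - <<'E'
from h import *
from scipy.optimize import least_squares
M=dict(bf=(-.089,0,.1069),br=(-.119,0,.1045),tr=(-.046,-.067,.115),tl=(-.046,.067,.086),
 a=(.036,.2,.078),b=(-.036,.2,.078),c=(.036,-.2,.078),d=(-.036,-.2,.078))
T=dict(bf=(371,270),br=(373,323),tr=(471,196),tl=(258,219),a=(46,113),b=(48,215),c=(681,78),d=(688,182))
S=dict(bf=(296,228),br=(340,235),tr=(247,150),tl=(222,322))
def f(q,full=False):
    out=[]
    for n,D,o,k in(("top",T,(175,130),5),("side",S,(180,145),4.5)):
        px=(np.array(list(D.values()))+.5)/k-.5+o
        out.append(proj(n,world(q,[M[i] for i in D]))-px)
    if full:
        for o in out: print(o.round(2))
    return np.vstack(out).ravel()
r=least_squares(f,[.7,.05,0],loss="soft_l1"); q=r.x; print(q); f(q,True)
print({k:world(q,v)[0].round(4) for k,v in M.items()})
s=ctrl.state(); print(R.from_quat(s["orientation"]).as_matrix().round(3))
np.save("q.npy",q)
E
```

```text
[0.66175458 0.05571763 0.05729986]
[[ 0.03  0.57]
 [ 0.14 -0.12]
 [ 1.51 -0.38]
 [ 0.44  0.19]
 [-0.1  -0.59]
 [-0.33  0.99]
 [-0.21 -0.52]
 [ 0.4   0.48]]
[[-0.09  1.18]
 [-0.2   0.99]
 [ 0.16 -0.42]
 [-0.54  0.3 ]]
{'bf': array([0.5729, 0.0506, 0.1069]), 'br': array([0.5429, 0.0489, 0.1045]), 'tr': array([ 0.6197, -0.0138,  0.115 ]), 'tl': array([0.612, 0.12 , 0.086]), 'a': array([0.6862, 0.2575, 0.078 ]), 'b': array([0.6144, 0.2533, 0.078 ]), 'c': array([ 0.7091, -0.1419,  0.078 ]), 'd': array([ 0.6373, -0.146 ,  0.078 ])}
[[ 0.928  0.373 -0.   ]
 [ 0.373 -0.928  0.001]
 [ 0.    -0.001 -1.   ]]
```

Request:
servo_tool:
  grip: 0
  rows:
    - {"dx": 0.15,"dy": -0.115,"rz": 0.026}
    - {"dx": 0.3,"dy": -0.23,"rz": 0.052}
    - {"dx": 0.46,"dy": -0.35,"rz": 0.052}
    - {"dx": 0.62,"dy": -0.47,"rz": 0.052}
    - {"dx": 0.78,"dy": -0.59,"rz": 0.052}
    - {"dx": 0.94,"dy": -0.71,"rz": 0.052}
    - {"dx": 0.94,"dy": -0.71,"rz": 0.052}

```text
$.rows[0]: bad value
```

```bash
cat >> h.py <<'E'
def rel(P):
    "shift (units) along tool axes to bring the tip to sorter point P, yaw error (units)"
    q=np.load("q.npy"); s=ctrl.state(); r=R.from_quat(s["orientation"]).as_matrix()
    t=world(q,P)[0]+[0,0,.173]
    yaw=np.arctan2(r[1,0],r[0,0])
    return (r.T@(t-s["tool_pos"])/.3).round(4),((yaw-q[2])/2/np.pi).round(4)
def tip():
    q=np.load("q.npy"); s=ctrl.state(); d=s["tool_pos"]-[0,0,.173]-[q[0],q[1],0]; c,n=np.cos(q[2]),np.sin(q[2])
    return np.round([c*d[0]+n*d[1],-n*d[0]+c*d[1],d[2]],4),s["force"].round(2),round(s["clock"],2),s["finger_gap"]
E
python3 -c "
from h import *
print(rel((-.048,-.069,.135)),tip())"
```

```text
(array([ 1.8913, -1.4332,  0.3216]), np.float64(0.0516)) (array([-0.4487, -0.6575,  0.231 ]), array([ 0.03, -0.13, -0.59]), 0.1, 1.0018675107788269)
```

Request:
servo_tool:
  grip: 0
  rows:
    - {"dx": 0.15,"dy": -0.115,"dz": 0,"rx": 0,"ry": 0,"rz": 0.026}
    - {"dx": 0.3,"dy": -0.23,"dz": 0,"rx": 0,"ry": 0,"rz": 0.052}
    - {"dx": 0.46,"dy": -0.35,"dz": 0,"rx": 0,"ry": 0,"rz": 0.052}
    - {"dx": 0.62,"dy": -0.47,"dz": 0,"rx": 0,"ry": 0,"rz": 0.052}
    - {"dx": 0.78,"dy": -0.59,"dz": 0,"rx": 0,"ry": 0,"rz": 0.052}
    - {"dx": 0.94,"dy": -0.71,"dz": 0,"rx": 0,"ry": 0,"rz": 0.052}
    - {"dx": 0.94,"dy": -0.71,"dz": 0,"rx": 0,"ry": 0,"rz": 0.052}

```text
clock: 0.98
tool_pos: [0.4353, -0.3208, 0.4047]
orientation: [1.0, 0.03, 0.0, -0.0]
force: [-1.0, 0.1, -0.5]
finger_gap: -0.0
grip_force: 0.0
```

```bash
python3 -c "
from h import *
print(rel((-.048,-.069,.135)),tip())"
```

```text
(array([ 0.6674, -0.9782,  0.3229]), np.float64(0.0003)) (array([-0.2476, -0.3629,  0.2317]), array([-1.01,  0.05, -0.48]), 0.97, -0.0004900136950706202)
```

Request:
servo_tool:
  rows:
    - {"dx": 0.11,"dy": -0.16,"dz": 0,"rx": 0,"ry": 0,"rz": 0}
    - {"dx": 0.22,"dy": -0.32,"dz": 0,"rx": 0,"ry": 0,"rz": 0}
    - {"dx": 0.33,"dy": -0.48,"dz": 0,"rx": 0,"ry": 0,"rz": 0}
    - {"dx": 0.44,"dy": -0.65,"dz": 0,"rx": 0,"ry": 0,"rz": 0}
    - {"dx": 0.55,"dy": -0.81,"dz": 0,"rx": 0,"ry": 0,"rz": 0}
    - {"dx": 0.667,"dy": -0.978,"dz": 0.1,"rx": 0,"ry": 0,"rz": 0}
    - {"dx": 0.667,"dy": -0.978,"dz": 0.2,"rx": 0,"ry": 0,"rz": 0}
    - {"dx": 0.667,"dy": -0.978,"dz": 0.28,"rx": 0,"ry": 0,"rz": 0}
    - {"dx": 0.667,"dy": -0.978,"dz": 0.3,"rx": 0,"ry": 0,"rz": 0}
    - {"dx": 0.667,"dy": -0.978,"dz": 0.3,"rx": 0,"ry": 0,"rz": 0}

```text
clock: 2.22
tool_pos: [0.6175, -0.0203, 0.3151]
orientation: [1.0, 0.027, -0.0, 0.0]
force: [-0.6, -0.1, 0.8]
finger_gap: 0.002
grip_force: 0.0
```

```bash
python3 - <<'E'
from h import *
import cv2
print(rel((-.048,-.069,.1)),tip())
a=ctrl.snapshot("side")[135:265,180:290,::-1]; cv2.imwrite("pics/s1.png",cv2.resize(a,None,fx=4.5,fy=4.5,interpolation=cv2.INTER_CUBIC))
E
```

```text
(array([ 0.0016, -0.0146,  0.1402]), np.float64(-0.0005)) (array([-0.0485, -0.0734,  0.1421]), array([-0.58, -0.13,  0.81]), 2.23, 0.0016774457437383067)
```

View pics/s1.png

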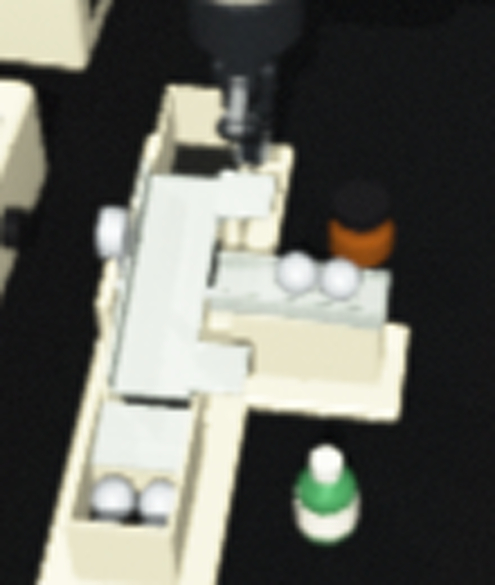

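The closed fingertip hangs over the raised right tab (tip about (250,165), tab about (246,195)), and the balls are still on the lane at (296,272) and (340,278). I'll press down now.

Request:
servo_tool:
  rows:
    - {"dx": 0,"dy": 0,"dz": 0.03,"rx": 0,"ry": 0,"rz": 0}
    - {"dx": 0,"dy": 0,"dz": 0.06,"rx": 0,"ry": 0,"rz": 0}
    - {"dx": 0,"dy": 0,"dz": 0.08,"rx": 0,"ry": 0,"rz": 0}
    - {"dx": 0,"dy": 0,"dz": 0.1,"rx": 0,"ry": 0,"rz": 0}
    - {"dx": 0,"dy": 0,"dz": 0.12,"rx": 0,"ry": 0,"rz": 0}
    - {"dx": 0,"dy": 0,"dz": 0.14,"rx": 0,"ry": 0,"rz": 0}
    - {"dx": 0,"dy": 0,"dz": 0.16,"rx": 0,"ry": 0,"rz": 0}
    - {"dx": 0,"dy": 0,"dz": 0.17,"rx": 0,"ry": 0,"rz": 0}
    - {"dx": 0,"dy": 0,"dz": 0.17,"rx": 0,"ry": 0,"rz": 0}
    - {"dx": 0,"dy": 0,"dz": 0.17,"rx": 0,"ry": 0,"rz": 0}

```text
clock: 3.52
tool_pos: [0.6175, -0.0197, 0.264]
orientation: [1.0, 0.028, 0.0, 0.0]
force: [-0.5, -0.3, -0.6]
finger_gap: -0.001
grip_force: 0.0
```

```bash
python3 - <<'E'
from h import *
import cv2
print(tip())
a=ctrl.snapshot("side")[135:265,180:290,::-1]; cv2.imwrite("pics/s2.png",cv2.resize(a,None,fx=4.5,fy=4.5,interpolation=cv2.INTER_CUBIC))
E
```

```text
(array([-0.0485, -0.0728,  0.091 ]), array([-0.46, -0.29, -0.56]), 3.52, -0.0008744199431549695)
```

View pics/s2.png

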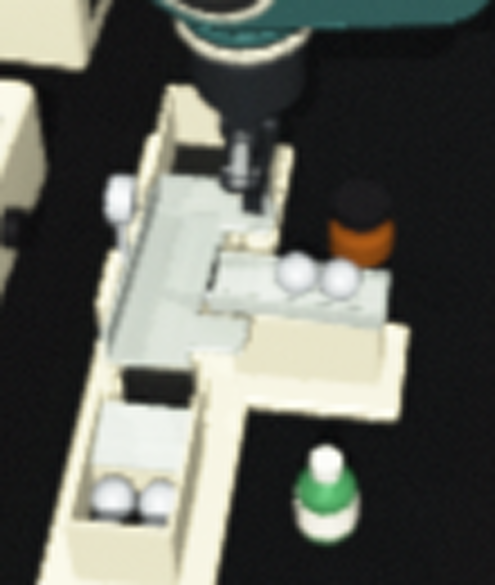

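The gate is now tipped right: the left tab is raised at (220,330), and both balls are still on the lane. I'll lift clear and go behind the balls.

Request:
servo_tool:
  rows:
    - {"dx": 0,"dy": 0,"dz": -0.12,"rx": 0,"ry": 0,"rz": 0}
    - {"dx": 0,"dy": 0,"dz": -0.25,"rx": 0,"ry": 0,"rz": 0}
    - {"dx": 0,"dy": 0,"dz": -0.25,"rx": 0,"ry": 0,"rz": 0}
    - {"dx": -0.13,"dy": -0.08,"dz": -0.25,"rx": 0,"ry": 0,"rz": 0}
    - {"dx": -0.26,"dy": -0.16,"dz": -0.25,"rx": 0,"ry": 0,"rz": 0}
    - {"dx": -0.388,"dy": -0.243,"dz": -0.25,"rx": 0,"ry": 0,"rz": 0}
    - {"dx": -0.388,"dy": -0.243,"dz": -0.25,"rx": 0,"ry": 0,"rz": 0}
    - {"dx": -0.388,"dy": -0.243,"dz": -0.25,"rx": 0,"ry": 0,"rz": 0}

```text
clock: 4.58
tool_pos: [0.4975, 0.0466, 0.3387]
orientation: [1.0, 0.028, 0.0, 0.0]
force: [-0.4, -0.3, -0.1]
finger_gap: -0.004
grip_force: 0.0
```

```bash
python3 - <<'E'
from h import *
print(tip(),rel((-.165,0,.103)))
E
```

```text
(array([-0.1645,  0.0003,  0.1657]), array([-0.41, -0.34, -0.05]), 4.58, -0.0038130758346685703) (array([-0.0017,  0.001 ,  0.2089]), np.float64(-0.0003))
```

Request:
servo_tool:
  rows:
    - {"dx": 0,"dy": 0,"dz": 0.1,"rx": 0,"ry": 0,"rz": 0}
    - {"dx": 0,"dy": 0,"dz": 0.18,"rx": 0,"ry": 0,"rz": 0}
    - {"dx": 0,"dy": 0,"dz": 0.209,"rx": 0,"ry": 0,"rz": 0}
    - {"dx": 0,"dy": 0,"dz": 0.209,"rx": 0,"ry": 0,"rz": 0}
    - {"dx": 0,"dy": 0,"dz": 0.209,"rx": 0,"ry": 0,"rz": 0}

```text
clock: 5.2
tool_pos: [0.4977, 0.0465, 0.277]
orientation: [1.0, 0.027, 0.001, -0.0]
force: [-0.7, -0.2, -0.0]
finger_gap: 0.0
grip_force: 0.0
```

```bash
python3 - <<'E'
from h import *
import cv2
print(tip())
a=ctrl.snapshot("side")[135:265,180:290,::-1]; cv2.imwrite("pics/s3.png",cv2.resize(a,None,fx=4.5,fy=4.5,interpolation=cv2.INTER_CUBIC))
E
```

```text
(array([-0.1644,  0.0002,  0.104 ]), array([-0.7 , -0.23, -0.04]), 5.2, 0.00039480371667457916)
```

View pics/s3.png

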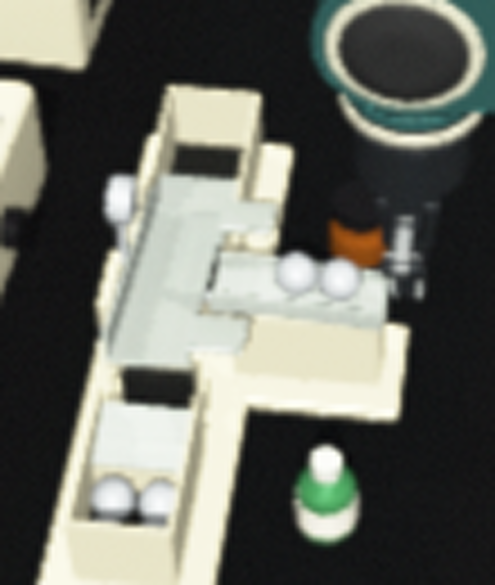

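The fingertip stands behind the rear ball, in line with the lane: tip at (410,292), balls at (340,278) and (296,272). I'll push slowly.

Request:
servo_tool:
  rows:
    - {"dx": 0.016,"dy": 0,"dz": 0.005,"rx": 0,"ry": 0,"rz": 0}
    - {"dx": 0.032,"dy": 0,"dz": 0.005,"rx": 0,"ry": 0,"rz": 0}
    - {"dx": 0.048,"dy": 0,"dz": 0.005,"rx": 0,"ry": 0,"rz": 0}
    - {"dx": 0.064,"dy": 0,"dz": 0.005,"rx": 0,"ry": 0,"rz": 0}
    - {"dx": 0.08,"dy": 0,"dz": 0.005,"rx": 0,"ry": 0,"rz": 0}
    - {"dx": 0.096,"dy": 0,"dz": 0.005,"rx": 0,"ry": 0,"rz": 0}
    - {"dx": 0.112,"dy": 0,"dz": 0.005,"rx": 0,"ry": 0,"rz": 0}
    - {"dx": 0.128,"dy": 0,"dz": 0.005,"rx": 0,"ry": 0,"rz": 0}
    - {"dx": 0.144,"dy": 0,"dz": 0.005,"rx": 0,"ry": 0,"rz": 0}
    - {"dx": 0.16,"dy": 0,"dz": 0.005,"rx": 0,"ry": 0,"rz": 0}
    - {"dx": 0.176,"dy": 0,"dz": 0.005,"rx": 0,"ry": 0,"rz": 0}
    - {"dx": 0.192,"dy": 0,"dz": 0.005,"rx": 0,"ry": 0,"rz": 0}
    - {"dx": 0.208,"dy": 0,"dz": 0.005,"rx": 0,"ry": 0,"rz": 0}
    - {"dx": 0.224,"dy": 0,"dz": 0.005,"rx": 0,"ry": 0,"rz": 0}
    - {"dx": 0.24,"dy": 0,"dz": 0.005,"rx": 0,"ry": 0,"rz": 0}
    - {"dx": 0.256,"dy": 0,"dz": 0.005,"rx": 0,"ry": 0,"rz": 0}
    - {"dx": 0.272,"dy": 0,"dz": 0.005,"rx": 0,"ry": 0,"rz": 0}
    - {"dx": 0.288,"dy": 0,"dz": 0.005,"rx": 0,"ry": 0,"rz": 0}
    - {"dx": 0.304,"dy": 0,"dz": 0.005,"rx": 0,"ry": 0,"rz": 0}
    - {"dx": 0.31,"dy": 0,"dz": 0.005,"rx": 0,"ry": 0,"rz": 0}

```text
clock: 7.75
tool_pos: [0.5904, 0.0518, 0.2744]
orientation: [1.0, 0.028, -0.0, 0.0]
force: [0.0, 0.0, -0.2]
finger_gap: 0.0
grip_force: 0.0
```

Request:
servo_tool:
  rows:
    - {"dx": 0,"dy": 0,"dz": 0,"rx": 0,"ry": 0,"rz": 0}
    - {"dx": 0,"dy": 0,"dz": 0,"rx": 0,"ry": 0,"rz": 0}
    - {"dx": 0,"dy": 0,"dz": -0.1,"rx": 0,"ry": 0,"rz": 0}
    - {"dx": 0,"dy": 0,"dz": -0.25,"rx": 0,"ry": 0,"rz": 0}
    - {"dx": -0.1,"dy": 0,"dz": -0.3,"rx": 0,"ry": 0,"rz": 0}
    - {"dx": -0.25,"dy": 0,"dz": -0.3,"rx": 0,"ry": 0,"rz": 0}
    - {"dx": -0.4,"dy": 0,"dz": -0.3,"rx": 0,"ry": 0,"rz": 0}
    - {"dx": -0.4,"dy": 0,"dz": -0.3,"rx": 0,"ry": 0,"rz": 0}
    - {"dx": -0.4,"dy": 0,"dz": -0.3,"rx": 0,"ry": 0,"rz": 0}
    - {"dx": -0.4,"dy": 0,"dz": -0.3,"rx": 0,"ry": 0,"rz": 0}

```text
clock: 9.0
tool_pos: [0.471, 0.0452, 0.3643]
orientation: [1.0, 0.028, -0.0, 0.0]
force: [0.4, -0.4, -0.0]
finger_gap: 0.001
grip_force: 0.0
```

```bash
python3 - <<'E'
from h import *
import cv2
print(tip())
o=[]
for n,s in(("side",np.s_[135:265,180:290,::-1]),("top",np.s_[130:220,175:325,::-1])):
    a=ctrl.snapshot(n)[s]; o.append(cv2.resize(a,(390,460) if n=="side" else (400,240),interpolation=cv2.INTER_CUBIC))
o[1]=cv2.copyMakeBorder(o[1],0,220,0,0,cv2.BORDER_CONSTANT)
cv2.imwrite("pics/f.png",np.hstack(o))
E
```

```text
(array([-0.1911,  0.0004,  0.1913]), array([ 0.41, -0.36, -0.04]), 9.0, 0.0007521720960109141)
```

View pics/f.png

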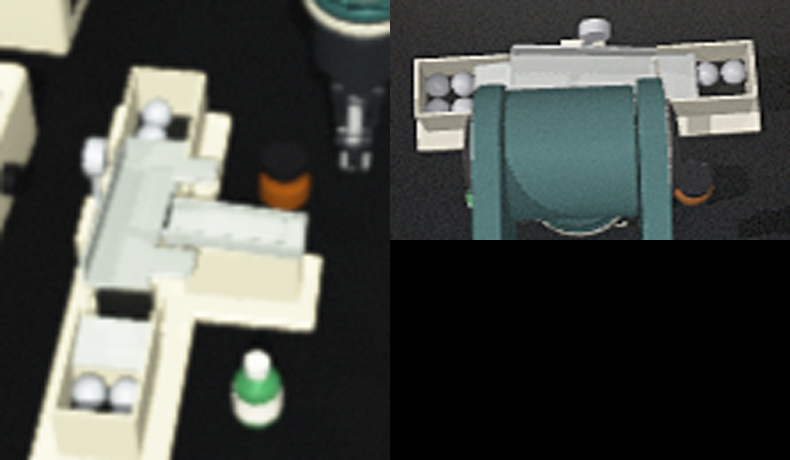

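Both balls are in the right tray, at (708,75) and (733,72) in the top crop, and the gate is still down to the right. I'll let them settle and check their positions in numbers.

Request:
servo_tool:
  rows:
    - {"dx": 0,"dy": 0,"dz": 0,"rx": 0,"ry": 0,"rz": 0}
    - {"dx": 0,"dy": 0,"dz": 0,"rx": 0,"ry": 0,"rz": 0}
    - {"dx": 0,"dy": 0,"dz": 0,"rx": 0,"ry": 0,"rz": 0}
    - {"dx": 0,"dy": 0,"dz": 0,"rx": 0,"ry": 0,"rz": 0}
    - {"dx": 0,"dy": 0,"dz": 0,"rx": 0,"ry": 0,"rz": 0}
    - {"dx": 0,"dy": 0,"dz": 0,"rx": 0,"ry": 0,"rz": 0}
    - {"dx": 0,"dy": 0,"dz": 0,"rx": 0,"ry": 0,"rz": 0}
    - {"dx": 0,"dy": 0,"dz": 0,"rx": 0,"ry": 0,"rz": 0}

```text
clock: 10.1
tool_pos: [0.4703, 0.0452, 0.3645]
orientation: [1.0, 0.028, -0.0, -0.0]
force: [0.1, 0.3, -0.1]
finger_gap: -0.0
grip_force: 0.0
```

```bash
python3 - <<'E'
from h import *
import cv2
q=np.load("q.npy")
for y in(-.13,-.145,-.149,-.164,-.179,-.198): print(y,((proj("top",world(q,(0,y,.035)))-[175,130])*8/3+[390,0]).round(0))
a=ctrl.snapshot("top")[140:180,270:320,::-1]; cv2.imwrite("pics/g.png",cv2.resize(a,None,fx=10,fy=10,interpolation=cv2.INTER_CUBIC))
for y in(-.145,-.149,-.164,-.179): print(y,((proj("top",world(q,(0,y,.035)))-[270,140])*10).round(0))
E
```

```text
-0.13 [[692.  83.]]
-0.145 [[705.  82.]]
-0.149 [[708.  82.]]
-0.164 [[720.  81.]]
-0.179 [[733.  81.]]
-0.198 [[748.  80.]]
-0.145 [[230. 208.]]
-0.149 [[242. 207.]]
-0.164 [[289. 204.]]
-0.179 [[335. 202.]]
```

View pics/g.png

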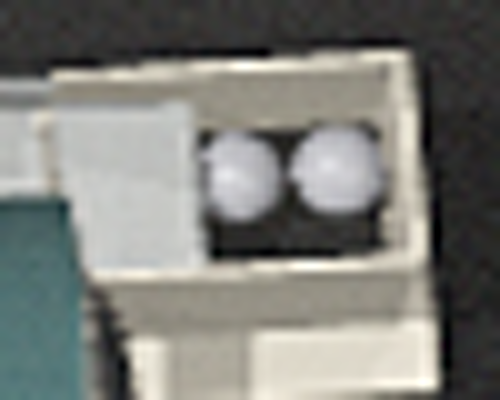

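The balls lie still at (242,177) and (340,170), which puts them at y ≈ -0.149 and -0.180 in the sorter's frame, well inside the right tray. I'm handing in.

```bash
python3 -c "
from workcell import ctrl
print(ctrl.hand_in())"
```

```text
the job is handed in; nothing more can be done
None
```

The gate is tipped to the right, both steel balls lie at rest in the right tray, and the job was handed in at about 10 s; no verdict came back from the judge.

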